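# Pack the serving boards in their tray and lock it

## Robot

A 6-joint arm with a two-finger parallel gripper is mounted at the origin on the work surface. World frame = base frame: x ahead of the robot, y to its left, z up, the work surface at z = 0. Lengths are in mm, angles in rad, forces in N, time in s.
With the tool pointing down it reaches from about 400 to 825 mm from the base axis. Payload 7 kg.
Tool frame: the origin (TCP) lies midway between the tips of the shut fingers; the grasp point (between the pads) lies behind it (grip_depth is the x of the grasp point in the tool frame, in mm); x points along the fingers, y is the direction in which the jaws open and shut, and the axes are right-handed (so a half turn about x gives the same grasp; the last joint's range is limited). The gripper opens to 85 mm and grips with 20 to 120 N. Pads are 22 mm wide; open, the fingers measure 114 mm over their backs; the gripper's body (76 mm by 85 mm) begins 54 mm behind the grasp point. The pads swing forward as they close: fully open they stand 13 mm farther back than shut.
Start: joints at [1.505, 0.359, 0.012, 0, -1.224, -0.288], TCP at [233.871, 633.166, 231.302] pointing down, gripper open.
Joint ranges: [-3.07, 3.07], [-1.43, 2.12], [-1.02, 1.25], [-3.03, 1.67], [-3.05, -0], [-3.03, 3.03]. Speed limits (rad/s): [2.39, 2.39, 3.01, 3.14, 3.14, 3.14].

## Interface

Orientations are given as [roll, pitch, yaw] about the fixed x, y, z axes, in that order (R = Rz(yaw) Ry(pitch) Rx(roll)).
In Python, from workcell import sense, read_camera, camera_params, job_done, grip_depth gives the robot as it stands. The module is installed in compiled form; this text tells all that it offers.
- The arm moves only by the tool jog_arm, never from a script. Its argument "rows" is a list of rows, each a list of 3 entries, a list of its own where there are three numbers: the turn, a rotation vector about the tool's x, y, z in degrees, then the shift along the tool's x, y, z in m, then the opening, from 0 (shut) to 1 (fully open). In form: [[[wx, wy, wz], [x, y, z], hand], ...]. A call has 1 to 20 rows; each row shifts and turns the commanded pose from where the row before left it, along the tool's axes as they then stand; what a row does not reach is not made up. A row lasts 1/8 s, in which the tool goes at most 62.5 mm and 10.7 degrees, less where a joint would pass 70% of its speed; a pose out of reach is approached as far as the arm can. A call is refused whole if a number of a shift passes 0.0625 or a number of a turn 10.7, either way. A call with a gripper value outside its range is refused whole. The fingers move at their own pace and stop on an object; "newtons" is the grip in N (left out, the last holds). Time passes only in rows, so rows that do not move let the fingers close. It gives the time, the measured TCP pose, the force and the opening at its end, in the units of the state.
- sense(): the state, without advancing time (a new reading comes with each control period).
- read_camera(name): name is "scene" or "top"; returns (picture, depth): 384x512x3 uint8, red, green, blue; 384x512 float32, mm along the optical axis (not along the pixel's ray), 0 where there is no reading.
- camera_params(name): a dict with "camera_matrix" (3x3 intrinsics, pixels), "k1" (the pictures are not rectified: a ray, as slopes to the right and down, at radius r is drawn at 1 + k1 r^2 times it, then the intrinsics apply), "R" (3x3) and "t" (3): a world point X has camera coordinates R X + t. Camera axes: x right, y down, z forward; pixel columns grow to the right and rows downward; lengths in mm; the calibration is good to about 2 mm. A picture is of the moment at which its call begins. camera_params takes no time and is no camera call.
- job_done(): hands the job in, once; it reports no verdict.
The state is a dict: "t": time; "joints": joint angles; "qvel": joint speeds; "joint_efforts": joint torques, N m; "eef_pos": TCP position; "tool_rot": TCP orientation; "wrist_force": force on the tool from outside, world axes, zero at the start; "moment": the same for the moment, N m; "width": finger opening in mm.
Only numpy, scipy, OpenCV 4.12 (cv2) and the standard library are available. Lean on these libraries where they do the work, as an engineer would, in place of code of your own. Each camera call takes 0.05 s, during which the arm holds its last target. There are 200 camera calls.

## Task

Put all three serving boards away in the storage tray, turning and arranging them so that they fit side by side and each lies flat on the tray's floor. The small board was left loose in the tray and will need shifting. When all three are in, turn the black lock knob fully clockwise so its orange tongues slide over the boards; leave the jug and the mug standing where they are.

Things in the scene. Friction and masses are not known exactly. Their poses are not given: they have to be found in the camera images.
- tray: Shallow metal tray, fixed. Origin: underside, centre of the well. Well 150 mm along x, 200 mm along y; floor 3 mm thick; walls upright to 7 mm above the worktop, then flaring outward 45 degrees up to 14 mm. Seen as 3 x 4 squares of 50 mm, the three boards fill it exactly on that pitch, with 6 mm between boards and 3 mm to the walls. More than one arrangement works. A blue lock bar is outside its -x wall.
- lock_bar (a point): Centre of the top of the blue lock bar (56 x 170 mm, 14 mm high) outside the tray's -x wall, the side towards the robot. Two orange tongues, 36 mm wide, 4 mm thick, slide on it along the tray's x at y = +55 and -55 mm. Unlocked they stay clear of the well; locked they reach 12 mm in over it, undersides 16.5 mm above the worktop, 3.5 mm above a board lying flat.
- board_v: Large V-shaped board, dark wood, 10 mm thick, flat. Origin: underside, middle of the 44 mm corner square where the two 44 mm wide arms meet; z up. Equal arms along +x and +y, each from -22 to +122 mm: covers 5 grid squares (corner, 2 along +x, 2 along +y). About 160 g. Starts on the worktop, left or right of the tray.
- board_v_grip (a point): Point on that board's upright black grip, 36 mm above the board's underside, at x = 10, y = 10 mm of the board (axes as the board's). The grip is a heavy block 34 mm long along the diagonal, 45 degrees between +x and +y, 14 mm wide, its top 50 mm above the board's underside (40 mm above the board's top face).
- board_l: L-shaped board, light wood, 10 mm thick, flat. Origin: underside, middle of the 44 mm corner square where the two 44 mm wide arms meet; z up. Long arm along +x, from -22 to +122 mm; short arm along +y, from -22 to +72 mm: covers 4 grid squares (corner, 2 along +x, 1 along +y). About 140 g. Starts on the worktop, on the other side of the tray.
- board_l_grip (a point): Point on that board's upright black grip, 36 mm above the board's underside, at x = 36, y = 0 mm of the board (axes as the board's). The grip is a heavy block 34 mm long along x, 14 mm wide, its top 50 mm above the board's underside (40 mm above the board's top face).
- board_s: Small V-shaped board, terracotta colour, 10 mm thick, flat. Origin: underside, middle of the 44 mm corner square where the two 44 mm wide arms meet; z up. Equal arms along +x and +y, each from -22 to +72 mm: covers 3 grid squares (corner, 1 along +x, 1 along +y). About 100 g. Starts flat on the tray floor, loose in the middle of the well.
- board_s_grip (a point): Point on that board's upright black grip, 36 mm above the board's underside, at x = 10, y = 10 mm of the board (axes as the board's). The grip is a heavy block 34 mm long along the diagonal, 45 degrees between +x and +y, 14 mm wide, its top 50 mm above the board's underside (40 mm above the board's top face).
- lock_knob (a joint): Angle of the lock knob, rad: 0 unlocked, 1.571 fully locked (a stop), growing as it turns clockwise seen from above; starts between 0.1 and 0.4 and stays where left. It turns with about 0.05 N m and drives both orange tongues, 10.8 mm per rad. At 0 its grip bar lies along the tray's x (white mark towards the tray).
- lock_grip (a point): Point on the knob's vertical axis, 38.5 mm above the worktop, mid-height of its black grip bar, which is 52 mm long, 16 mm wide and 36 mm high (from 20 to 56 mm above the worktop). The point turns with the knob; its x axis lies along the bar. The axis is 110 mm from the tray's centre, on the tray's -x side.
- jug: Blue ceramic jug with a white flip cap, 94 mm across, 159 mm high, beyond the tray on the right; leave alone. Origin under its centre.
- mug: White mug, 80 mm across, 92 mm high, beyond the tray; leave alone. Origin under its centre.
There are look-alikes about, which are no part of the job. Of the things like the board_s, leave any that is turquoise; of the rest the larger one is meant.

How it is judged (in metres and radians):
On the way:
1. all three boards lie flat on the tray floor, side by side, while the knob is still unlocked (z of board_v in the frame of tray between 0.0012 and 0.006 m and angle between each of board_v, board_l, board_s's own z axis and vertical below 0.03 rad and x of board_v in the frame of tray between -0.075 and 0.075 m and y of board_v in the frame of tray between -0.1 and 0.1 m and z of board_l in the frame of tray between 0.0012 and 0.006 m and x of board_l in the frame of tray between -0.075 and 0.075 m and y of board_l in the frame of tray between -0.1 and 0.1 m and z of board_s in the frame of tray between 0.0012 and 0.006 m and x of board_s in the frame of tray between -0.075 and 0.075 m and y of board_s in the frame of tray between -0.1 and 0.1 m and value of joint lock_knob below 0.7 rad), for 0.2 s.
At the end, for the whole second after the job is handed in: All three boards lie flat on the tray floor inside its walls (underside within 3 mm of the floor, tilt under 0.03 rad), at rest, and the lock knob is turned to at least 1.4 rad of its 1.571 rad (z of board_v in the frame of tray between 0.0012 and 0.006 m and angle between each of board_v, board_l, board_s's own z axis and vertical below 0.03 rad and x of board_v in the frame of tray between -0.075 and 0.075 m and y of board_v in the frame of tray between -0.1 and 0.1 m and z of board_l in the frame of tray between 0.0012 and 0.006 m and x of board_l in the frame of tray between -0.075 and 0.075 m and y of board_l in the frame of tray between -0.1 and 0.1 m and z of board_s in the frame of tray between 0.0012 and 0.006 m and x of board_s in the frame of tray between -0.075 and 0.075 m and y of board_s in the frame of tray between -0.1 and 0.1 m and value of joint lock_knob above 1.4 rad and linear speed of each of board_v, board_l, board_s below 0.02 m/s); the robot touches nothing.
It fails at once if the jug or the mug is pushed more than 30 mm or tipped (distance of any of jug, mug from where it was at the start of the episode above 0.03 m or angle between any of jug, mug's own z axis and vertical above 0.4 rad).
It also fails if it takes over 72 s, if anything falls off the work surface, if the arm or the gripper's body presses on something with over 40 N, if the wrist force passes 120 N, or if a joint passes its speed limit or range.

## Working session

There is one attempt and no reset: what is moved stays moved. The work goes in short steps, Python scripts to look and compute and a tool call to move; the robot and the scene stay as the last step left them, time stands still between calls to the robot, and variables do not carry over. Pictures are saved under pics/ and viewed, about 8 in all and at most 12, crops included, and the job is handed in when it is done.

Besides the shell and the picture viewer there is one more tool, called after "Emit:" as name(argument=value, ...), one argument or row to a line, values as JSON. jog_arm: Moves the arm, as the interface text tells. Its arguments: {"type":"object","properties":{"rows":{"type":"array"},"newtons":{"type":"number"}},"required":["rows"]}

```bash
mkdir -p pics
cat > h.py <<'E'
import numpy as np, cv2
from workcell import *
def snap(n):
    im,d=read_camera(n); np.savez(f'{n}.npz',im=im,d=d); return im,d
def load(n):
    z=np.load(f'{n}.npz'); return z['im'],z['d']
def ray(n,uv):
    p=camera_params(n); K=np.array(p['camera_matrix']);k=p['k1'];R=np.array(p['R']);t=np.array(p['t']).ravel()
    uv=np.atleast_2d(np.asarray(uv,float)); q=(uv-[K[0,2],K[1,2]])/[K[0,0],K[1,1]]
    s=q.copy()
    for _ in range(20): s=q/(1+k*(s**2).sum(1,keepdims=True))
    return -R.T@t, np.c_[s,np.ones(len(s))]@R
def onplane(n,uv,z):
    c,d=ray(n,uv); return (c+d*((z-c[2])/d[:,2])[:,None])[:,:2]
def proj(n,X):
    p=camera_params(n); K=np.array(p['camera_matrix']);R=np.array(p['R']);t=np.array(p['t']).ravel()
    c=np.atleast_2d(X)@R.T+t; s=c[:,:2]/c[:,2:]; s=s*(1+p['k1']*(s**2).sum(1,keepdims=True))
    return s*[K[0,0],K[1,1]]+[K[0,2],K[1,2]]
E
python3 - <<'E'
from h import *
for n in('top','scene'):
    im,d=snap(n); cv2.imwrite(f'pics/{n}0.png',im[:,:,::-1])
    p=camera_params(n); print(n,p['k1'],np.round(p['camera_matrix'],0).tolist(),ray(n,[[256,192]])[0].round())
s=sense();print(s,grip_depth)
E
```

```text
top -0.16473886238486282 [[430.0, 0.0, 246.0], [0.0, 430.0, 186.0], [0.0, 0.0, 1.0]] [ 481.   -5. 1291.]
scene -0.11240413397794093 [[405.0, 0.0, 265.0], [0.0, 405.0, 195.0], [0.0, 0.0, 1.0]] [1309. -424.  579.]
{'t': 0.1, 'joints': array([ 1.50511066e+00,  3.59294228e-01,  1.11486471e-02, -3.38027982e-04,
       -1.22406711e+00, -2.88129013e-01]), 'qvel': array([ 0.00093681, -0.00269135,  0.00282433, -0.00157872,  0.00058342,
       -0.00081865]), 'joint_efforts': array([-8.64645099e-04, -5.84764016e+01,  2.94109726e+01,  6.95463225e+00,
       -3.18088576e-03,  4.62951789e-06]), 'eef_pos': array([233.72073497, 632.79071001, 230.4648472 ]), 'tool_rot': array([ 1.63824074,  1.56934474, -1.85728169]), 'wrist_force': array([ 0.15042088, -1.09283779, -0.41180495]), 'moment': array([ 0.05772165, -0.03701623, -0.00273477]), 'width': 85.28520210921994} -18.700000000000003
```

View pics/top0.png

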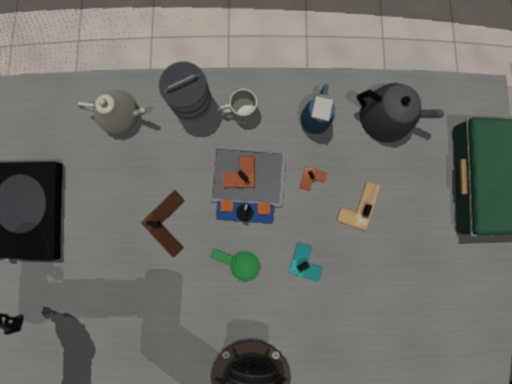

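View pics/scene0.png

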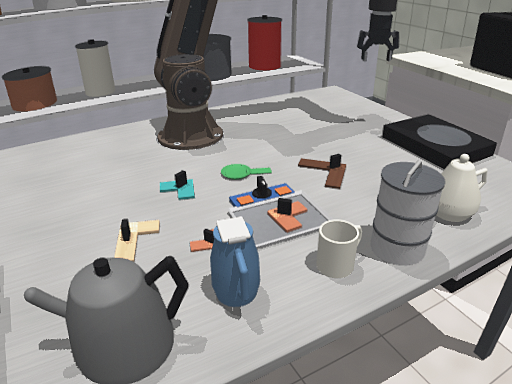

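The top view shows the tray at about (248,178) with the lock bar and knob at (246,212). board_v is at about (160,222), board_l at about (362,208), and board_s in the well at about (240,175). The smaller terracotta board at (312,178) and the turquoise one at (306,264) are look-alikes. The mug is at (243,103) and the jug at (318,113).

```bash
cat >> h.py <<'E'
def mask(im,kind,box):
    h=cv2.cvtColor(im,cv2.COLOR_RGB2HSV).astype(int); H,S,V=h[...,0],h[...,1],h[...,2]
    m={'v':((H<15)|(H>170))&(S>90)&(V<130)&(V>30),'l':(H>8)&(H<25)&(S>60)&(V>120),
       's':((H<12)|(H>172))&(S>110)&(V>60),'bar':(H>100)&(H<130)&(S>120),'blk':(V<45),'tray':(S<40)&(V>60)}[kind]
    o=np.zeros(m.shape,np.uint8); x0,y0,x1,y1=box; o[y0:y1,x0:x1]=m[y0:y1,x0:x1]; return o
def biggest(m):
    c,_=cv2.findContours(m,cv2.RETR_EXTERNAL,cv2.CHAIN_APPROX_NONE); return max(c,key=cv2.contourArea)[:,0,:]
def rectof(im,kind,box,z,cam='top'):
    """min-area rectangle (world mm) of the mask of a board's top face, 4x upsampled"""
    x0,y0,x1,y1=box; f=4
    sub=cv2.resize(im[y0:y1,x0:x1],None,fx=f,fy=f,interpolation=cv2.INTER_CUBIC)
    m=cv2.morphologyEx(mask(sub,kind,(0,0,sub.shape[1],sub.shape[0])),cv2.MORPH_CLOSE,np.ones((5,5)))
    c=biggest(m); uv=(c+.5)/f-.5+[x0,y0]
    P=onplane(cam,uv,z).astype(np.float32); 
    r=cv2.minAreaRect(P); return r,cv2.boxPoints(r),P
E
python3 - <<'E'
from h import *
im,d=load('top')
for k,b,z in(('v',(130,180,195,265),10),('l',(330,175,390,238),10),('s',(218,150,262,192),13),('bar',(205,195,285,230),14)):
    r,bx,P=rectof(im,k,b,z); print(k,np.round(r[0],1),np.round(r[1],1),round(r[2],1),bx.round().tolist())
    poly=cv2.approxPolyDP(P,8,True)[:,0]; print('  poly',poly.round().tolist(), 'area',cv2.contourArea(P))
for nm,b,z in(('gv',(140,210,172,235),50),('gl',(355,198,378,222),50),('gs',(234,166,256,188),53),('knob',(234,198,258,226),56)):
    c=biggest(mask(im,'blk',b)); dd=d[b[1]:b[3],b[0]:b[2]]
    print(nm,c.min(0),c.max(0),'top h',1291-dd.min(), onplane('top',[c.mean(0)],z))
from scipy.spatial.transform import Rotation as R
s=sense();print(R.from_euler('xyz',s['tool_rot']).as_matrix().round(3))
ims=[]
for b in((125,175,225,265),(205,140,295,230),(325,170,395,240)):
    ims.append(cv2.resize(im[b[1]:b[3],b[0]:b[2],::-1],(400 if b[0]!=205 else 400,400),interpolation=cv2.INTER_NEAREST))
cv2.imwrite('pics/crop.png',cv2.resize(np.hstack(ims[:2]),(800,400)))
E
```

```text
v [465.2 233.2] [140.9 140.9] 44.1 [[366.0, 235.0], [464.0, 134.0], [565.0, 232.0], [467.0, 333.0]]
  poly [[563.0, 231.0], [467.0, 331.0], [368.0, 235.0], [397.0, 208.0], [462.0, 273.0], [466.0, 316.0], [466.0, 273.0], [533.0, 205.0]] area 9045.960016124183
l [ 526.5 -321.8] [ 94.8 145.1] 70.4 [[442.0, -342.0], [579.0, -391.0], [611.0, -301.0], [474.0, -253.0]]
  poly [[578.0, -388.0], [592.0, -348.0], [502.0, -316.0], [514.0, -268.0], [473.0, -256.0], [445.0, -341.0]] area 8465.26767773088
s [619.7  39.5] [93.2 92.7] 0.1 [[573.0, 86.0], [573.0, -7.0], [666.0, -7.0], [666.0, 86.0]]
  poly [[666.0, -4.0], [663.0, 36.0], [626.0, 35.0], [593.0, 12.0], [617.0, 42.0], [616.0, 84.0], [574.0, 83.0], [575.0, -5.0]] area 5545.323194575186
bar [496.6 -25.8] [75.7 53.4] 86.0 [[467.0, -62.0], [521.0, -65.0], [526.0, 10.0], [473.0, 14.0]]
  poly [[525.0, 10.0], [501.0, -4.0], [473.0, 9.0], [471.0, -60.0], [520.0, -63.0], [491.0, -52.0], [496.0, -14.0], [524.0, -14.0]] area 2054.6711947315684
gv [147 221] [161 227] top h 57.24231 [[463.14978258 281.85250503]]
gl [363 205] [370 215] top h 1291.0 [[ 504.1757957 -335.5735867]]
gs [239 171] [247 180] top h 1291.0 [[603.23095953  24.40986791]]
knob [237 204] [252 221] top h 1291.0 [[499.01100784  19.74553005]]
[[-0.    -0.347 -0.938]
 [-0.001 -0.938  0.347]
 [-1.     0.001 -0.   ]]
```

View pics/crop.png

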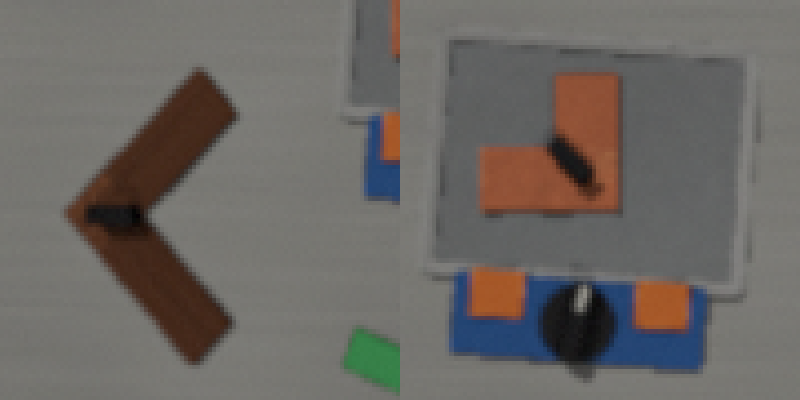

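Run:
```python
from h import *
im,d=load('top')
g=im.astype(np.float32).mean(2)
c=onplane('top',[[247.8,177]],14)[0]; yaw=np.radians(-4)
for it in range(3):
    X=np.array([np.cos(yaw),np.sin(yaw)]);Y=np.array([-X[1],X[0]])
    out={}; 
    for nm,a,b,h,L in(('+x',X,Y,75,85),('-x',-X,Y,75,85),('+y',Y,X,100,60),('-y',-Y,X,100,60)):
        s=np.arange(-10,20,.5); t=np.arange(-L,L+1,4.); 
        W=c+(h+s)[None,:,None]*a+t[:,None,None]*b
        uv=proj('top',np.c_[W.reshape(-1,2),np.full(s.size*t.size,14.)]).astype(np.float32)
        v=cv2.remap(g,uv[:,0].reshape(len(t),-1),uv[:,1].reshape(len(t),-1),cv2.INTER_LINEAR)
        pk=s[v.argmax(1)]+h; keep=abs(pk-np.median(pk))<2
        p=np.polyfit(t[keep],pk[keep],1); out[nm]=(p[1],np.degrees(np.arctan(p[0])),keep.sum(),len(t),np.round(v.mean(0)[::6]).astype(int).tolist())
    c=c+X*(out['+x'][0]-out['-x'][0])/2+Y*(out['+y'][0]-out['-y'][0])/2
    print(c,np.degrees(yaw)); [print(k,v) for k,v in out.items()]
    yaw+=np.radians((-out['+x'][1]+out['-x'][1]+out['+y'][1]-out['-y'][1])/4)
# bar incl. tongues
def rot(p): return p
hsv=cv2.cvtColor(im,cv2.COLOR_RGB2HSV)
b=(205,190,290,235)
sub=cv2.resize(im[b[1]:b[3],b[0]:b[2]],None,fx=4,fy=4,interpolation=cv2.INTER_CUBIC)
h=cv2.cvtColor(sub,cv2.COLOR_RGB2HSV); m=((h[...,1]>120)&(h[...,2]>60)|(h[...,2]<40)).astype(np.uint8)
P=onplane('top',(biggest(m)+.5)/4-.5+[b[0],b[1]],14).astype(np.float32); print('bar',cv2.minAreaRect(P))
# knob axis expected
X=np.array([np.cos(yaw),np.sin(yaw)]); k=c-110*X; print('knob',k)
# board line fits: outer sides
for kd,bb,z in(('v',(130,180,195,265),10),('l',(330,175,390,238),10),('s',(218,150,262,192),13)):
    r,bx,P=rectof(im,kd,bb,z)
    for i in range(4):
        p,q=bx[i],bx[(i+1)%4]; u=(q-p)/np.linalg.norm(q-p); n=np.array([-u[1],u[0]]); 
        e=(P-p)@n; t=(P-p)@u; L=np.linalg.norm(q-p); k=(abs(e)<4)&(t>6)&(t<L-6)
        f=cv2.fitLine(P[k],cv2.DIST_HUBER,0,.01,.01).ravel(); print(kd,i,p.round(),q.round(),k.sum(),'ang',np.degrees(np.arctan2(f[1],f[0])).round(2),'off',round(float((f[2:]-p)@n),2), 'span',(t[k].max()-t[k].min()).round())
```

```text
[611.10290566  14.14030623] -4.0
+x (np.float64(87.33283136960706), np.float64(0.20132199233771345), np.int64(42), 43, [94, 96, 96, 93, 89, 103, 115, 120, 120, 118])
-x (np.float64(72.30300692409426), np.float64(-0.0442039652063092), np.int64(33), 43, [99, 101, 107, 105, 92, 84, 82, 81, 79, 77])
+y (np.float64(110.42960159738803), np.float64(-0.5345162926737589), np.int64(30), 31, [96, 96, 94, 92, 99, 112, 119, 122, 120, 118])
-y (np.float64(102.1568848428078), np.float64(-0.21132356076500827), np.int64(30), 31, [98, 99, 106, 119, 126, 119, 111, 116, 119, 120])
[611.23334888  14.05671821] -4.142179672363193
+x (np.float64(79.90086900336509), np.float64(0.06650738446068775), np.int64(38), 43, [95, 91, 93, 110, 118, 121, 119, 118, 118, 118])
-x (np.float64(79.62858862554174), np.float64(0.0022990655723016196), np.int64(35), 43, [99, 99, 99, 99, 104, 109, 99, 86, 82, 82])
+y (np.float64(106.14242749731477), np.float64(-0.1334144365040654), np.int64(29), 31, [96, 93, 91, 105, 115, 121, 121, 118, 117, 117])
-y (np.float64(106.29032258064518), np.float64(-0.09241246746612441), np.int64(31)
[... 830 characters left out ...]
.49 span 34.0
v 1 [464. 134.] [565. 232.] 39 ang 41.96 off 0.87 span 35.0
v 2 [565. 232.] [467. 333.] 137 ang -46.23 off 0.95 span 128.0
v 3 [467. 333.] [366. 235.] 130 ang 44.08 off 0.53 span 127.0
l 0 [ 442. -342.] [ 579. -391.] 168 ang -19.36 off 0.82 span 133.0
l 1 [ 579. -391.] [ 611. -301.] 51 ang 71.32 off 0.79 span 39.0
l 2 [ 611. -301.] [ 474. -253.] 51 ang -19.65 off 1.07 span 37.0
l 3 [ 474. -253.] [ 442. -342.] 103 ang 71.04 off 0.79 span 82.0
s 0 [573.  86.] [573.  -7.] 108 ang -89.83 off 0.66 span 80.0
s 1 [573.  -7.] [666.  -7.] 108 ang 0.05 off 0.02 span 80.0
s 2 [666.  -7.] [666.  86.] 50 ang 90.0 off 0.02 span 36.0
s 3 [666.  86.] [573.  86.] 51 ang -1.29 off 0.53 span 36.0
```

```bash
cat >> h.py <<'E'
from scipy.spatial.transform import Rotation as Rot
def where():
    s=sense(); M=Rot.from_euler('xyz',s['tool_rot']).as_matrix()
    return s,M,np.degrees(np.arctan2(M[1,1],M[0,1]))
def plan(x,y,z,yaw):
    """turn about tool x (deg) to reach jaw heading yaw, then shift in the tool axes (mm)"""
    s,M,h=where(); a=np.radians(yaw)
    Y=np.array([np.cos(a),np.sin(a),0]);Z=np.array([Y[1],-Y[0],0]);D=np.array([0,0,-1.])
    d=np.array([x,y,z])-s['eef_pos']; tw=-((yaw-h+180)%360-180)
    print('at',s['eef_pos'].round(1),'head',h.round(2),'tilt',np.degrees(np.arccos(-M[2,0])).round(2),'F',np.round(s['wrist_force'],1),'w',round(s['width'],1),'t',round(s['t'],2))
    print('turn wx',tw.round(2),'| shift after turn',np.round([d@D,d@Y,d@Z],1),'| tilt comps',np.degrees(M[:2,0]).round(2))
E
python3 -c "
from h import *
plan(604.7,24.5,120,-45)"
```

```text
at [233.7 632.8 230.5] head -110.28 tilt 0.08 F [ 0.2 -1.1 -0.4] w 85.3 t 0.1
turn wx -65.28 | shift after turn [110.5 692.4 167.8] | tilt comps [-0.02 -0.08]
```

Emit:
jog_arm(
  rows=[
    [[-9.3,0,0],[0,0,0],0.5],
    [[-9.3,0,0],[0,0,0],0.5],
    [[-9.3,0,0],[0,0,0],0.5],
    [[-9.3,0,0],[0,0,0],0.5],
    [[-9.3,0,0],[0,0,0],0.5],
    [[-9.3,0,0],[0,0,0],0.5],
    [[-9.5,0,0],[0,0,0],0.5],
    [[0,0,0],[0.006,0.053,0.013],0.5],
    [[0,0,0],[0.006,0.053,0.013],0.5],
    [[0,0,0],[0.006,0.053,0.013],0.5],
    [[0,0,0],[0.006,0.053,0.013],0.5],
    [[0,0,0],[0.006,0.053,0.013],0.5],
    [[0,0,0],[0.006,0.053,0.013],0.5],
    [[0,0,0],[0.006,0.053,0.013],0.5],
    [[0,0,0],[0.006,0.053,0.013],0.5],
    [[0,0,0],[0.006,0.053,0.013],0.5],
    [[0,0,0],[0.006,0.053,0.013],0.5],
    [[0,0,0],[0.006,0.053,0.013],0.5],
    [[0,0,0],[0.006,0.053,0.013],0.5],
    [[0,0,0],[0.006,0.053,0.013],0.5],
  ],
)

```text
t: 2.6
eef_pos: [602.5, 25.0, 152.9]
tool_rot: [-0.647, 1.57, -3.003]
wrist_force: [-0.7, 0.1, 0.2]
width: 42.9
```

```bash
python3 -c "
from h import *
plan(604.7,24.5,21,-45)
print(np.degrees(sense()['joints']).round())"
```

```text
at [602.5  25.  152.9] head -44.97 tilt 0.02 F [-0.7  0.1  0.2] w 42.9 t 2.6
turn wx 0.03 | shift after turn [131.9   1.9  -1.2] | tilt comps [-0.02 -0.  ]
[ 21.  17. -15.  -0. -58. 114.]
```

Emit:
jog_arm(
  rows=[
    [[0,0,0],[0.04,0.002,-0.001],0.5],
    [[0,0,0],[0.04,0,0],0.5],
    [[0,0,0],[0.032,0,0],0.5],
    [[0,0,0],[0.02,0,0],0.5],
    [[0,0,0],[0,0,0],0.0],
    [[0,0,0],[0,0,0],0.0],
    [[0,0,0],[0,0,0],0.0],
    [[0,0,0],[0,0,0],0.0],
    [[0,0,0],[0,0,0],0.0],
  ],
  newtons=50,
)

```text
t: 3.72
eef_pos: [604.2, 26.0, 21.8]
tool_rot: [2.735, 1.57, 0.379]
wrist_force: [-0.7, 0.4, -1.1]
width: 13.3
```

```bash
python3 -c "
from h import *
plan(602.3,29.7,60,-229.15)"
```

```text
at [604.2  26.   21.8] head -44.97 tilt 0.04 F [-0.7  0.4 -1.1] w 13.3 t 3.73
turn wx -175.82 | shift after turn [-38.2   4.    1. ] | tilt comps [0.04 0.02]
```

Emit:
jog_arm(
  rows=[
    [[0,0,0],[-0.03,0,0],0.0],
    [[0,0,0],[-0.03,0,0],0.0],
    [[10.2,0,0],[0,0,0],0.0],
    [[10.2,0,0],[0,0,0],0.0],
    [[10.2,0,0],[0,0,0],0.0],
    [[10.2,0,0],[0,0,0],0.0],
    [[10.2,0,0],[0,0,0],0.0],
    [[10.2,0,0],[0,0,0],0.0],
    [[10.2,0,0],[0,0,0],0.0],
    [[10.2,0,0],[0,0,0],0.0],
    [[10.2,0,0],[0,0,0],0.0],
    [[10.2,0,0],[0,0,0],0.0],
    [[10.2,0,0],[0,0,0],0.0],
    [[10.2,0,0],[0,0,0],0.0],
    [[10.2,0,0],[0,0,0],0.0],
    [[10.2,0,0],[0,0,0],0.0],
    [[10.2,0,0],[0,0,0],0.0],
    [[10.2,0,0],[0,0,0],0.0],
    [[10.2,0,0],[0,0,0],0.0],
    [[10.7,0,0],[0,0,0],0.0],
  ],
)

```text
t: 6.22
eef_pos: [604.0, 26.0, 81.5]
tool_rot: [-0.182, 1.571, 0.527]
wrist_force: [-0.1, 0.4, -1.5]
width: 13.2
```

```bash
python3 -c "
from h import *
plan(602.3,29.7,23,-229.15)"
```

```text
at [604.   26.   81.5] head 130.58 tilt 0.01 F [-0.1  0.4 -1.5] w 13.2 t 6.22
turn wx -0.27 | shift after turn [58.5  3.9  1.2] | tilt comps [0.01 0.01]
```

Emit:
jog_arm(
  rows=[
    [[-0.3,0,0],[0.02,0.004,0.001],0.0],
    [[0,0,0],[0.02,0,0],0.0],
    [[0,0,0],[0.012,0,0],0.0],
    [[0,0,0],[0.006,0,0],0.0],
    [[0,0,0],[0.002,0,0],0.0],
    [[0,0,0],[0,0,0],0.25],
    [[0,0,0],[0,0,0],0.4],
    [[0,0,0],[-0.03,0,0],0.4],
    [[0,0,0],[-0.05,0,0],0.5],
    [[0,0,0],[-0.04,0,0],0.5],
  ],
)

```text
t: 7.48
eef_pos: [602.6, 29.7, 143.6]
tool_rot: [-0.534, 1.569, 0.186]
wrist_force: [0.9, 0.2, 0.6]
width: 42.7
```

```bash
python3 -c "
from h import *
plan(466.2,289.8,60,-181)"
```

```text
at [602.6  29.7 143.6] head 131.24 tilt 0.09 F [0.9 0.2 0.6] w 42.7 t 7.47
turn wx -47.76 | shift after turn [ 83.6 140.9 257.7] | tilt comps [0.09 0.02]
```

Emit:
jog_arm(
  rows=[
    [[-9.6,0,0],[0,0,0],0.5],
    [[-9.6,0,0],[0,0,0],0.5],
    [[-9.6,0,0],[0,0,0],0.5],
    [[-9.6,0,0],[0,0,0],0.5],
    [[-9.4,0,0],[0,0,0],0.5],
    [[0,0,0],[0,0.0235,0.043],0.5],
    [[0,0,0],[0,0.0235,0.043],0.5],
    [[0,0,0],[0.01,0.0235,0.043],0.5],
    [[0,0,0],[0.02,0.0235,0.043],0.5],
    [[0,0,0],[0.02,0.0235,0.043],0.5],
    [[0,0,0],[0.02,0.0235,0.043],0.5],
    [[0,0,0],[0,0,0],0.5],
  ],
)

```text
t: 8.98
eef_pos: [463.9, 292.0, 70.4]
tool_rot: [2.378, 1.57, -2.348]
wrist_force: [0.3, -0.5, -0.1]
width: 43.1
```

Run:
```python
from h import *
plan(466.2,289.8,18,-181)
im,d=snap('top')
X=np.array([np.cos(np.radians(-4.16)),np.sin(np.radians(-4.16))]);Y=np.array([-X[1],X[0]])
r,bx,P=rectof(im,'s',(218,150,262,198),13); o=(np.array(r[0])-[611.2,14.0]); print('s centre in tray (want -25,0)',o@X,o@Y,r[1:])
cv2.imwrite('pics/c2.png',cv2.resize(im[130:240,120:300,::-1],None,fx=4,fy=4,interpolation=cv2.INTER_CUBIC))
```

```text
at [463.9 292.   70.4] head 179.24 tilt 0.07 F [ 0.3 -0.5 -0.1] w 43.1 t 8.97
turn wx 0.24 | shift after turn [52.4 -2.4 -2.2] | tilt comps [-0.05 -0.05]
s centre in tray (want -25,0) -25.324495075515472 0.9579702185307937 ((93.16871643066406, 92.92030334472656), 86.48951721191406)
```

View pics/c2.png

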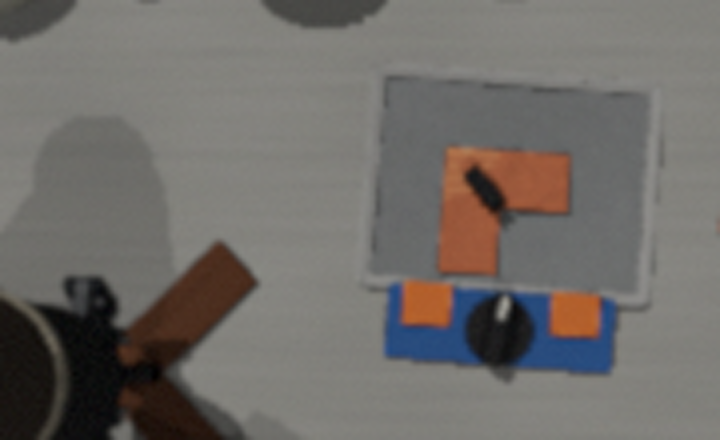

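board_s now sits as planned, corner at about (460,170) in the crop with its arms towards the lock bar and the right wall. It is within 1 mm of its slot. Next I grasp board_v.

Emit:
jog_arm(
  rows=[
    [[0.2,0,0],[0.02,-0.0024,-0.0022],0.5],
    [[0,0,0],[0.02,0,0],0.5],
    [[0,0,0],[0.012,0,0],0.5],
    [[0,0,0],[0,0,0],0.0],
    [[0,0,0],[0,0,0],0.0],
    [[0,0,0],[0,0,0],0.0],
    [[0,0,0],[0,0,0],0.0],
    [[0,0,0],[0,0,0],0.0],
    [[0,0,0],[-0.03,0,0],0.0],
    [[0,0,0],[-0.05,0,0],0.0],
    [[0,0,0],[-0.03,0,0],0.0],
    [[0,0,0],[0,0,0],0.0],
  ],
)

```text
t: 10.52
eef_pos: [468.8, 289.0, 131.9]
tool_rot: [-0.681, 1.566, 0.869]
wrist_force: [0.1, 0.1, -1.5]
width: 13.1
```

Run:
```python
from h import *
plan(655.8,75.9,110,-229.15)
im,d=snap('scene')
cv2.imwrite('pics/s2.png',cv2.resize(im[110:260,150:400,::-1],None,fx=3,fy=3,interpolation=cv2.INTER_CUBIC))
```

```text
at [468.8 289.  131.9] head 178.85 tilt 0.29 F [ 0.1  0.1 -1.5] w 13.1 t 10.53
turn wx 48.0 | shift after turn [  21.9 -283.5    2.1] | tilt comps [0.19 0.22]
```

View pics/s2.png

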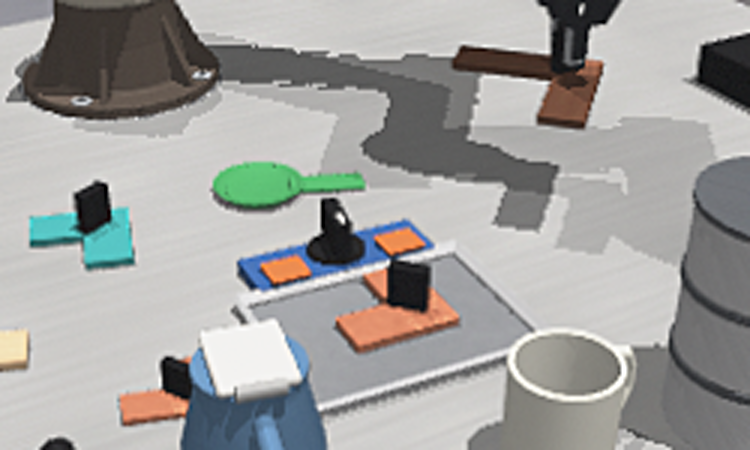

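Emit:
jog_arm(
  rows=[
    [[9.6,0,0],[0,0,0],0.0],
    [[9.6,0,0],[0,0,0],0.0],
    [[9.6,0,0],[0,0,0],0.0],
    [[9.6,0,0],[0,0,0],0.0],
    [[9.6,0,0],[0,0,0],0.0],
    [[0,0,0],[0,-0.047,0],0.0],
    [[0,0,0],[0,-0.047,0],0.0],
    [[0,0,0],[0,-0.047,0],0.0],
    [[0,0,0],[0.01,-0.047,0],0.0],
    [[0,0,0],[0.01,-0.047,0.001],0.0],
    [[0,0,0],[0.01,-0.047,0.001],0.0],
    [[0,0,0],[0,0,0],0.0],
  ],
)

```text
t: 12.08
eef_pos: [653.6, 72.6, 95.6]
tool_rot: [2.782, 1.566, -2.792]
wrist_force: [-0.6, -0.5, -2.5]
width: 13.4
```

Run:
```python
from h import *
plan(655.2,75.4,22,-229.15)
```

```text
at [653.6  72.6  95.6] head 130.61 tilt 0.29 F [-0.6 -0.5 -2.5] w 13.4 t 12.07
turn wx -0.24 | shift after turn [73.6  1.1  3. ] | tilt comps [-0.28 -0.1 ]
```

Emit:
jog_arm(
  rows=[
    [[-0.2,0,0],[0.02,0.001,0.003],0.0],
    [[0,0,0],[0.02,0,0],0.0],
    [[0,0,0],[0.016,0,0],0.0],
    [[0,0,0],[0,0,0],0.0],
  ],
)

```text
t: 12.58
eef_pos: [653.9, 78.3, 41.3]
tool_rot: [2.763, 1.567, -2.804]
wrist_force: [-0.6, -0.1, -1.3]
width: 13.2
```

Run:
```python
from h import *
plan(655.2,75.4,22,-229.15)
im,d=snap('top')
cv2.imwrite('pics/c3.png',cv2.resize(im[130:240,180:320,::-1],None,fx=5,fy=5,interpolation=cv2.INTER_CUBIC))
```

```text
at [653.9  78.3  41.3] head 131.04 tilt 0.21 F [-0.6 -0.1 -1.3] w 13.2 t 12.57
turn wx 0.19 | shift after turn [19.3 -3.  -0.9] | tilt comps [-0.2  -0.07]
```

View pics/c3.png

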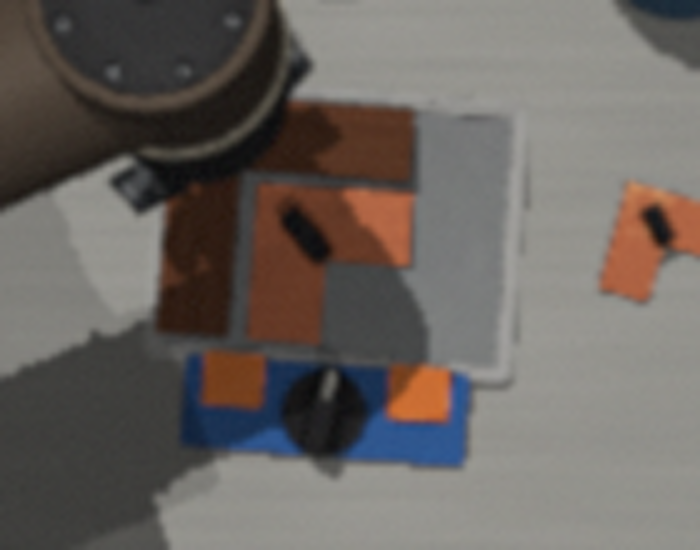

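Emit:
jog_arm(
  rows=[
    [[0.2,0,0],[0.004,-0.003,-0.001],0.0],
    [[0,0,0],[0,0,0],0.0],
    [[0,0,0],[0,0,0],0.0],
  ],
)

```text
t: 13.0
eef_pos: [656.8, 75.5, 39.8]
tool_rot: [-0.326, 1.57, 0.387]
wrist_force: [0.7, 0.3, -0.9]
width: 13.4
```

Run:
```python
from h import *
plan(655.2,75.4,21,-229.15)
```

```text
at [656.8  75.5  39.8] head 130.82 tilt 0.04 F [ 0.7  0.3 -0.9] w 13.4 t 13.0
turn wx -0.03 | shift after turn [18.8  1.  -1.3] | tilt comps [0.04 0.02]
```

Emit:
jog_arm(
  rows=[
    [[0,0,0],[0.006,0.0005,-0.0006],0.0],
    [[0,0,0],[0.006,0,0],0.0],
    [[0,0,0],[0.004,0,0],0.0],
    [[0,0,0],[0.002,0,0],0.0],
    [[0,0,0],[0,0,0],0.0],
  ],
)

```text
t: 13.62
eef_pos: [655.8, 75.4, 26.8]
tool_rot: [-1.097, 1.569, -0.383]
wrist_force: [-18.1, 0.5, 43.5]
width: 13.0
```

Run:
```python
from h import *
plan(655.2,75.4,21,-229.15)
```

```text
at [655.8  75.4  26.8] head 130.94 tilt 0.1 F [-18.1   0.5  43.5] w 13.0 t 13.62
turn wx 0.09 | shift after turn [ 5.8  0.4 -0.4] | tilt comps [ 0.1  -0.04]
```

Emit:
jog_arm(
  rows=[
    [[0,0,0],[-0.013,0,0],0.0],
    [[0,0,0],[0,0.002,-0.0025],0.0],
    [[0,0,0],[0,0,0],0.0],
    [[0,0,0],[0,0,0],0.0],
  ],
)

```text
t: 14.12
eef_pos: [652.1, 75.2, 33.2]
tool_rot: [2.791, 1.569, -2.779]
wrist_force: [-0.7, -0.1, -1.9]
width: 13.3
```

Run:
```python
from h import *
plan(655.2,75.4,21,-229.15)
s=sense(); zt=s['eef_pos'][2]-17.3+10
im,d=snap('top')
X=np.array([np.cos(np.radians(-4.16)),np.sin(np.radians(-4.16))]);Y=np.array([-X[1],X[0]])
f=4;x0,y0,x1,y1=205,140,270,205
sub=cv2.resize(im[y0:y1,x0:x1],None,fx=f,fy=f,interpolation=cv2.INTER_CUBIC).astype(int)
h=cv2.cvtColor(sub.astype(np.uint8),cv2.COLOR_RGB2HSV); dark=((h[...,1]>90)&(h[...,2]<110)&(h[...,2]>40)).astype(np.uint8)
# sample V along tray columns: world line profiles at top height
hsv=cv2.cvtColor(im,cv2.COLOR_RGB2HSV).astype(np.float32); sat=hsv[...,1]
def prof(a0,a1,fix,axis):
    t=np.arange(a0,a1,1.); L=np.array([[tt,fix] if axis=='x' else [fix,tt] for tt in t])
    W=np.array([611.2,14.0])+L[:,:1]*X+L[:,1:]*Y
    uv=proj('top',np.c_[W,np.full(len(W),zt)]).astype(np.float32)
    v=cv2.remap(sat,uv[:,0][None],uv[:,1][None],cv2.INTER_LINEAR)[0]; return t,v
print('zt',zt)
def ed(t,v,th=75):
    b=v>th; i=np.where(b[1:]!=b[:-1])[0]; return [round(float(t[k]+(th-v[k])/(v[k+1]-v[k])),1) for k in i]
for y in(-5,0,5,10,15,20): print('x-edges at y',y,ed(*prof(18,95,y,'x')))
for x in(50,55,60): print('y-edges at x',x,ed(*prof(-60,40,x,'y')))
for x in(-60,-50,-40,-30): print('y-edges at x',x,ed(*prof(35,115,x,'y')))
for y in(65,70,75,80,85): print('x-edges at y',y,ed(*prof(-95,-30,y,'x')))
cv2.imwrite('pics/c4.png',cv2.resize(im[130:240,180:320,::-1],None,fx=5,fy=5,interpolation=cv2.INTER_CUBIC))
```

```text
at [652.1  75.2  33.2] head 130.83 tilt 0.09 F [-0.7 -0.1 -1.9] w 13.3 t 14.12
turn wx -0.02 | shift after turn [12.2 -1.8  2.5] | tilt comps [-0.08 -0.03]
zt 25.89378599794424
x-edges at y -5 [67.5]
x-edges at y 0 [67.3]
x-edges at y 5 [22.1, 24.4, 67.2]
x-edges at y 10 [21.7, 24.8, 66.8]
x-edges at y 15 [21.5, 24.3, 66.9]
x-edges at y 20 [21.2, 25.0, 67.3]
y-edges at x 50 [-44.8, 33.3]
y-edges at x 55 [-45.5, 31.4]
y-edges at x 60 [-44.8, 30.8]
y-edges at x -60 [47.6, 55.4, 96.2]
y-edges at x -50 [47.6, 55.6, 96.2]
y-edges at x -40 [47.8, 55.5, 96.9]
y-edges at x -30 [47.9, 55.5, 96.4]
x-edges at y 65 [-79.9, -74.0]
x-edges at y 70 [-81.4, -73.9]
x-edges at y 75 [-84.4, -73.5]
x-edges at y 80 [-85.8, -73.5]
x-edges at y 85 [-73.7]
```

View pics/c4.png

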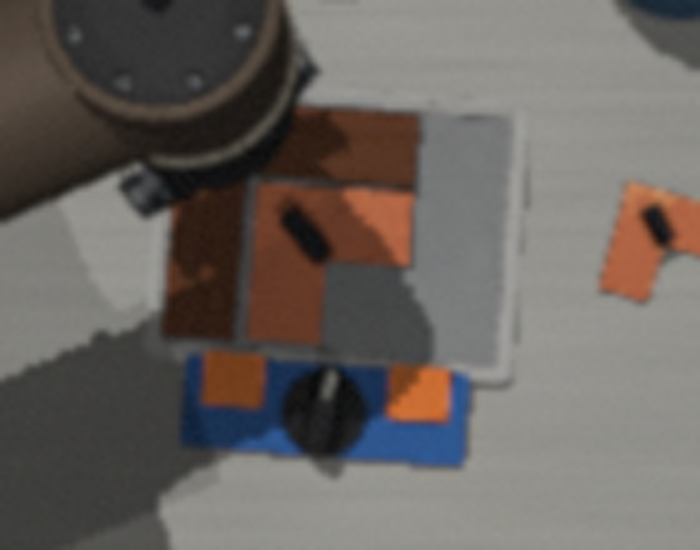

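Run:
```python
from h import *
im,d=load('top')
p=camera_params('top');R=np.array(p['R']);t=np.array(p['t']).ravel()
def Z(u,v):
    c,dr=ray('top',[[u,v]]); return c[2]+dr[0,2]*d[v,u]
def med(us,vs): 
    z=[Z(u,v) for u in us for v in vs if d[v,u]>0]; return round(np.median(z),1),round(np.std(z),1)
print('V arm -x',med(range(216,226),range(180,193)),'V arm -y',med(range(250,260),range(155,163)))
print('S',med(range(252,260),range(170,180)),'floor',med(range(268,278),range(165,195)),'table',med(range(290,300),range(200,230)))
```

```text
V arm -x (np.float64(23.5), np.float64(2.3)) V arm -y (np.float64(23.2), np.float64(2.3))
S (np.float64(13.0), np.float64(2.2)) floor (np.float64(3.5), np.float64(2.4)) table (np.float64(0.3), np.float64(2.5))
```

Emit:
jog_arm(
  rows=[
    [[0,0,0],[0.003,-0.0014,0.0008],0.0],
    [[0,0,0],[0.003,0,0],0.0],
    [[0,0,0],[0.002,0,0],0.0],
    [[0,0,0],[0.001,0,0],0.0],
    [[0,0,0],[0,0,0],0.0],
  ],
)

```text
t: 14.8
eef_pos: [654.1, 74.7, 25.2]
tool_rot: [2.968, 1.571, -2.602]
wrist_force: [1.3, 0.5, -2.5]
width: 13.1
```

Run:
```python
from h import *
plan(653.6,75,23,-229.15)
```

```text
at [654.1  74.7  25.2] head 130.83 tilt 0.01 F [ 1.3  0.5 -2.5] w 13.1 t 14.8
turn wx -0.02 | shift after turn [ 2.2  0.5 -0.2] | tilt comps [-0.01 -0.01]
```

Emit:
jog_arm(
  rows=[
    [[0,0,0],[0.002,0,0],0.0],
    [[0,0,0],[0,0,0],0.0],
    [[0,0,0],[0,0,0],0.25],
    [[0,0,0],[0,0,0],0.4],
    [[0,0,0],[-0.03,0,0],0.4],
    [[0,0,0],[-0.05,0,0],0.5],
    [[0,0,0],[-0.05,0,0],0.5],
    [[0,0,0],[0,0,0],0.5],
  ],
)

```text
t: 15.8
eef_pos: [656.9, 75.6, 158.8]
tool_rot: [-0.426, 1.562, 0.287]
wrist_force: [-0.0, -0.8, 0.2]
width: 42.2
```

Run:
```python
from h import *
plan(505.1,-340.9,60,-109.1)
```

```text
at [656.9  75.6 158.8] head 130.86 tilt 0.52 F [-0.  -0.8  0.2] w 42.2 t 15.8
turn wx -120.04 | shift after turn [ 98.8 443.2   7.2] | tilt comps [0.5  0.15]
```

Emit:
jog_arm(
  rows=[
    [[-10,0,0],[0,0,0],0.5],
    [[-10,0,0],[0,0,0],0.5],
    [[-10,0,0],[0,0,0],0.5],
    [[-10,0,0],[0,0,0],0.5],
    [[-10,0,0],[0,0,0],0.5],
    [[-10,0,0],[0,0,0],0.5],
    [[-10,0,0],[0,0,0],0.5],
    [[-10,0,0],[0,0,0],0.5],
    [[-10,0,0],[0,0,0],0.5],
    [[-10,0,0],[0,0,0],0.5],
    [[-10,0,0],[0,0,0],0.5],
    [[-10,0,0],[0,0.055,0.001],0.5],
    [[0,0,0],[0,0.055,0.001],0.5],
    [[0,0,0],[0,0.055,0.001],0.5],
    [[0,0,0],[0.015,0.055,0.001],0.5],
    [[0,0,0],[0.02,0.055,0.001],0.5],
    [[0,0,0],[0.02,0.055,0.001],0.5],
    [[0,0,0],[0.02,0.055,0.001],0.5],
    [[0,0,0],[0.02,0.055,0.001],0.5],
    [[0,0,0],[0,0,0],0.5],
  ],
)

```text
t: 18.3
eef_pos: [490.2, -336.5, 55.8]
tool_rot: [0.002, 1.567, 2.804]
wrist_force: [1.5, 0.4, 0.1]
width: 43.0
```

Run:
```python
from h import *
plan(505.1,-340.9,19,-109.1)
im,d=snap('top')
f=lambda b:cv2.resize(im[b[1]:b[3],b[0]:b[2],::-1],(400,400),interpolation=cv2.INTER_CUBIC)
cv2.imwrite('pics/c5.png',np.hstack([f((195,130,305,240)),f((320,165,400,245))]))
c,dr=ray('top',[[0,0]])
def med(us,vs):
    z=[]
    for u in us:
        for v in vs:
            if d[v,u]>0: c,dr=ray('top',[[u,v]]); z.append(c[2]+dr[0,2]*d[v,u])
    return round(np.median(z),1)
print('V',med(range(216,226),range(180,193)),med(range(250,260),range(155,163)),med(range(218,226),range(155,163)),'S',med(range(252,260),range(170,180)))
```

```text
at [ 490.2 -336.5   55.8] head -109.46 tilt 0.23 F [1.5 0.4 0.1] w 43.0 t 18.3
turn wx -0.36 | shift after turn [ 36.8  -0.7 -15.5] | tilt comps [-0.22  0.08]
V 13.5 12.5 18.3 S 13.4
```

View pics/c5.png

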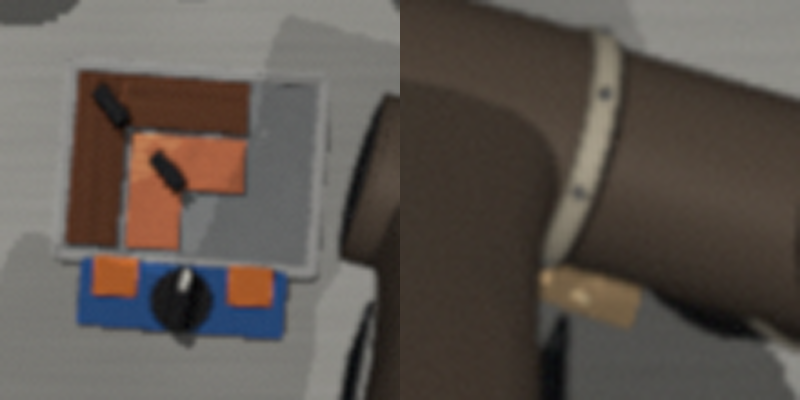

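Emit:
jog_arm(
  rows=[
    [[-0.3,0,0],[0,-0.0007,-0.0155],0.5],
    [[0,0,0],[0.02,0,0],0.5],
    [[0,0,0],[0.015,0,0],0.5],
    [[0,0,0],[0,0,0],0.5],
    [[0,0,0],[0,0,0],0.5],
  ],
)

```text
t: 18.98
eef_pos: [508.9, -338.3, 23.7]
tool_rot: [2.748, 1.57, -0.722]
wrist_force: [0.6, 0.1, 0.6]
width: 42.7
```

Run:
```python
from h import *
plan(505.1,-340.9,19,-109.1)
```

```text
at [ 508.9 -338.3   23.7] head -108.82 tilt 0.03 F [0.6 0.1 0.6] w 42.7 t 18.98
turn wx 0.28 | shift after turn [4.7 3.7 2.8] | tilt comps [ 0.02 -0.02]
```

Emit:
jog_arm(
  rows=[
    [[0.2,0,0],[0.0035,0.003,0.002],0.5],
    [[0,0,0],[0,0,0],0.5],
    [[0,0,0],[0,0,0],0.5],
    [[0,0,0],[0,0,0],0.0],
    [[0,0,0],[0,0,0],0.0],
    [[0,0,0],[0,0,0],0.0],
    [[0,0,0],[0,0,0],0.0],
    [[0,0,0],[0,0,0],0.0],
  ],
)

```text
t: 19.98
eef_pos: [505.6, -340.9, 20.1]
tool_rot: [2.862, 1.57, -0.612]
wrist_force: [0.5, 0.1, 4.6]
width: 13.4
```

Run:
```python
from h import *
plan(505.1,-340.9,19,-109.1)
```

```text
at [ 505.6 -340.9   20.1] head -109.06 tilt 0.03 F [0.5 0.1 4.6] w 13.4 t 19.98
turn wx 0.04 | shift after turn [1.1 0.2 0.5] | tilt comps [ 0.02 -0.02]
```

Emit:
jog_arm(
  rows=[
    [[0,0,0],[-0.03,0,0],0.0],
    [[0,0,0],[-0.05,0,0],0.0],
    [[-7.5,0,0],[-0.02,0,0],0.0],
    [[-7.5,0,0],[0,0,0],0.0],
    [[0,0,0],[0,0,0],0.0],
  ],
)

```text
t: 20.6
eef_pos: [505.0, -340.3, 119.3]
tool_rot: [-0.762, 1.57, 2.308]
wrist_force: [-0.5, 0.3, -1.8]
width: 13.5
```

Run:
```python
from h import *
plan(591.8,-59.8,110,-94.15)
im,d=load('top')
hsv=cv2.cvtColor(im,cv2.COLOR_RGB2HSV).astype(np.float32)[...,1]
X=np.array([np.cos(np.radians(-4.16)),np.sin(np.radians(-4.16))]);Y=np.array([-X[1],X[0]])
def ed(fix,axis,a0,a1,zt=13,th=75):
    t=np.arange(a0,a1,1.); L=np.array([[tt,fix] if axis=='x' else [fix,tt] for tt in t])
    W=np.array([611.2,14.0])+L[:,:1]*X+L[:,1:]*Y
    uv=proj('top',np.c_[W,np.full(len(W),zt)]).astype(np.float32)
    v=cv2.remap(hsv,uv[:,0][None],uv[:,1][None],cv2.INTER_LINEAR)[0]; b=v>th
    return [round(float(t[k]+(th-v[k])/(v[k+1]-v[k])),1) for k in np.where(b[1:]!=b[:-1])[0]]
for y in(-40,-30,-15,75): print('x edges at y',y,ed(y,'x',-90,90))
for x in(60,50,40,15,5,-5,-30,-40,-60): print('y edges at x',x,ed(x,'y',-110,110))
```

```text
at [ 505.  -340.3  119.3] head -94.14 tilt 0.05 F [-0.5  0.3 -1.8] w 13.5 t 20.6
turn wx 0.01 | shift after turn [   9.3 -286.1  -66.3] | tilt comps [-0.04  0.04]
x edges at y -40 [-81.2, -22.7, 24.4, 25.7, 69.4]
x edges at y -30 [-83.4, -23.1, 69.4]
x edges at y -15 [-83.6, -23.0, 22.5, 27.6, 69.5]
x edges at y 75 [-84.6, -72.0, 41.0, 58.2, 69.6]
y edges at x 60 [-44.4, 96.5]
y edges at x 50 [-44.4, 67.2, 82.0, 96.5]
y edges at x 40 [-44.7, 56.6, 73.6, 96.4]
y edges at x 15 [-45.9, 50.3, 53.5, 96.6]
y edges at x 5 [-45.7, 49.0, 54.8, 96.4]
y edges at x -5 [-45.8, 13.4, 26.6, 49.1, 54.3, 96.4]
y edges at x -30 [3.7, 48.7, 54.9, 96.4]
y edges at x -40 [3.7, 48.7, 54.6, 96.2]
y edges at x -60 [3.6, 48.3, 55.6, 96.4]
```

Emit:
jog_arm(
  rows=[
    [[0,0,0],[0,-0.048,-0.011],0.0],
    [[0,0,0],[0,-0.048,-0.011],0.0],
    [[0,0,0],[0,-0.048,-0.011],0.0],
    [[0,0,0],[0,-0.048,-0.011],0.0],
    [[0,0,0],[0,-0.048,-0.011],0.0],
    [[0,0,0],[0,-0.046,-0.011],0.0],
    [[0,0,0],[0.02,0,0],0.0],
    [[0,0,0],[0.02,0,0],0.0],
    [[0,0,0],[0.02,0,0],0.0],
    [[0,0,0],[0.01,0,0],0.0],
    [[0,0,0],[0,0,0],0.0],
    [[0,0,0],[0,0,0],0.0],
  ],
)

```text
t: 22.1
eef_pos: [592.0, -60.1, 50.4]
tool_rot: [-3.081, 1.57, -0.011]
wrist_force: [0.1, -0.1, -1.4]
width: 13.2
```

```bash
cat >> h.py <<'E'
X=np.array([np.cos(np.radians(-4.16)),np.sin(np.radians(-4.16))]);Y=np.array([-X[1],X[0]])
def ed(im,fix,axis,a0,a1,zt=13,th=75):
    hsv=cv2.cvtColor(im,cv2.COLOR_RGB2HSV).astype(np.float32)[...,1]
    t=np.arange(a0,a1,1.); L=np.array([[tt,fix] if axis=='x' else [fix,tt] for tt in t])
    W=np.array([611.2,14.0])+L[:,:1]*X+L[:,1:]*Y
    uv=proj('top',np.c_[W,np.full(len(W),zt)]).astype(np.float32)
    v=cv2.remap(hsv,uv[:,0][None],uv[:,1][None],cv2.INTER_LINEAR)[0]; b=v>th
    return [round(float(t[k]+(th-v[k])/(v[k+1]-v[k])),1) for k in np.where(b[1:]!=b[:-1])[0]]
E
python3 - <<'E'
from h import *
plan(591.8,-59.8,24,-94.15)
im,d=snap('top'); zt=sense()['eef_pos'][2]-20+10; print(zt)
for y in(-90,-85,-75,-65,-60): print('x edges at y',y,ed(im,y,'x',-95,95,zt))
for x in(65,55,45,35): print('y edges at x',x,ed(im,x,'y',-115,-35,zt))
for x in(-60,-50,-40): print('y edges at x',x,ed(im,x,'y',-115,20,zt))
cv2.imwrite('pics/c6.png',cv2.resize(im[130:240,180:320,::-1],None,fx=5,fy=5,interpolation=cv2.INTER_CUBIC))
E
```

```text
at [592.  -60.1  50.4] head -94.11 tilt 0.04 F [ 0.1 -0.1 -1.4] w 13.2 t 22.1
turn wx 0.04 | shift after turn [26.4 -0.3  0.2] | tilt comps [ 0.04 -0.  ]
40.55710760383317
x edges at y -90 [-71.3, -43.8, -32.7, -28.8]
x edges at y -85 [-93.1, -91.6, -71.1, -44.4]
x edges at y -75 [-90.4, -70.7, -44.5, -26.0, -25.9]
x edges at y -65 [-80.4, -70.9, -38.7, -32.5, -30.7]
x edges at y -60 [-79.1, -52.2, -39.3, -35.4, -34.4]
y edges at x 65 []
y edges at x 55 []
y edges at x 45 []
y edges at x 35 []
y edges at x -60 [-95.1, -64.3, -53.5, -2.1, 4.1, 15.4]
y edges at x -50 [-95.2, -20.1, -1.4, 2.3]
y edges at x -40 [-69.6, -51.6, -42.1, -35.0, -30.4, -26.9]
```

View pics/c6.png

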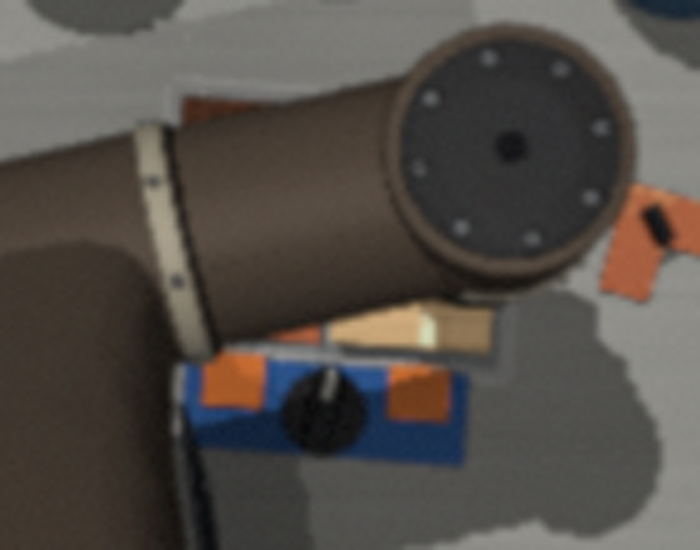

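Emit:
jog_arm(
  rows=[
    [[0,0,0],[0.01,0.001,0.0005],0.0],
    [[0,0,0],[0.006,0,0],0.0],
    [[0,0,0],[0.004,0,0],0.0],
    [[0,0,0],[0.003,0,0],0.0],
    [[0,0,0],[0.002,0,0],0.0],
    [[0,0,0],[0,0,0],0.0],
  ],
)

```text
t: 22.9
eef_pos: [591.0, -61.1, 24.7]
tool_rot: [0.375, 1.571, -2.837]
wrist_force: [0.4, 0.0, -1.9]
width: 13.4
```

Run:
```python
from h import *
plan(591.3,-60.8,23.5,-94.15)
```

```text
at [591.  -61.1  24.7] head -94.07 tilt 0.01 F [ 0.4  0.  -1.9] w 13.4 t 22.9
turn wx 0.08 | shift after turn [ 1.2 -0.3 -0.3] | tilt comps [-0.01 -0.  ]
```

Emit:
jog_arm(
  rows=[
    [[0,0,0],[0.0015,0,0],0.0],
    [[0,0,0],[0,0,0],0.0],
    [[0,0,0],[0,0,0],0.25],
    [[0,0,0],[0,0,0],0.4],
    [[0,0,0],[-0.03,0,0],0.4],
    [[0,0,0],[-0.05,0,0],0.5],
    [[6,0,0],[-0.05,0,0],0.6],
    [[6,0,0],[0,0,0],0.6],
    [[0,0,0],[0,-0.05,0.055],0.6],
    [[0,0,0],[0,-0.05,0.055],0.6],
    [[0,0,0],[0,0,0.04],0.6],
    [[0,0,0],[0,0,0],0.6],
  ],
)

```text
t: 24.4
eef_pos: [484.9, 57.2, 153.9]
tool_rot: [-1.869, 1.57, 0.995]
wrist_force: [0.5, 0.4, -0.5]
width: 51.2
```

Run:
```python
from h import *
plan(501.5,22,21,-106)
im,d=snap('top')
def med(us,vs):
    z=[]
    for u in us:
        for v in vs:
            if d[v,u]>0: c,dr=ray('top',[[u,v]]); z.append(c[2]+dr[0,2]*d[v,u])
    return round(np.median(z),1)
for y in(-90,-85,-65,-60): print('L x edges at y',y,ed(im,y,'x',-80,95))
for x in(65,55,45,35): print('L,V y edges at x',x,ed(im,x,'y',-115,20))
# heights at points in tray coordinates
for nm,pts in(('L',((55,-75),(25,-75),(-50,-85),(-50,-25))),('S',((0,-25),(-50,25))),('V',((50,-25),(0,75),(-55,75)))):
    for p in pts:
        w=np.array([611.2,14])+p[0]*X+p[1]*Y; u,v=proj('top',[[w[0],w[1],13]])[0].round().astype(int); print(nm,p,med(range(u-4,u+5),range(v-4,v+5)))
cv2.imwrite('pics/c7.png',cv2.resize(im[130:240,180:320,::-1],None,fx=5,fy=5,interpolation=cv2.INTER_CUBIC))
```

```text
at [484.9  57.2 153.9] head -105.93 tilt 0.05 F [ 0.5  0.4 -0.5] w 51.2 t 24.4
turn wx 0.07 | shift after turn [132.9  29.3 -25.6] | tilt comps [0.03 0.04]
L x edges at y -90 [-72.0, 70.2]
L x edges at y -85 [-72.2, 70.9]
L x edges at y -65 [-79.6, -72.5, 70.5]
L x edges at y -60 [-79.6, -72.1, 70.4]
L,V y edges at x 65 [-96.6, -53.4, -44.8]
L,V y edges at x 55 [-96.1, -53.2, -44.4]
L,V y edges at x 45 [-96.1, -53.9, -44.5]
L,V y edges at x 35 [-95.6, -53.2, -44.8]
L (55, -75) 13.6
L (25, -75) 13.6
L (-50, -85) 13.8
L (-50, -25) 12.9
S (0, -25) 13.2
S (-50, 25) 13.2
V (50, -25) 13.9
V (0, 75) 12.9
V (-55, 75) 589.4
```

View pics/c7.png

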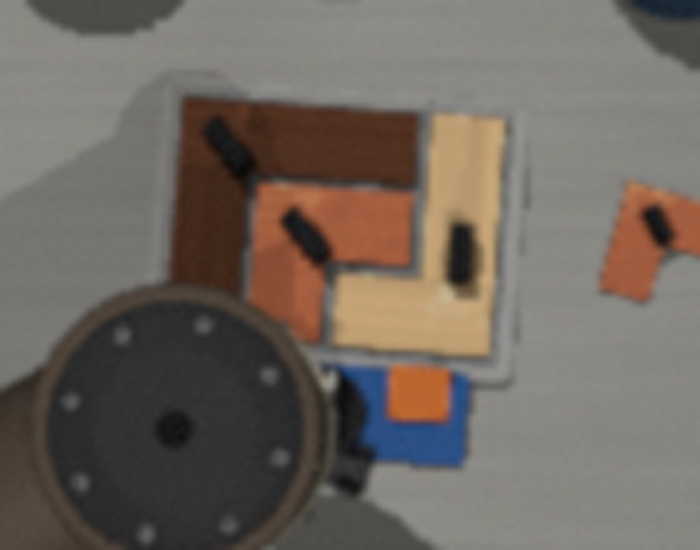

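Emit:
jog_arm(
  rows=[
    [[0,0,0],[0.03,0.0295,-0.0255],0.6],
    [[0,0,0],[0.03,0,0],0.6],
    [[0,0,0],[0,0,0],0.6],
    [[0,0,0],[0,0,0],0.6],
  ],
)

```text
t: 24.95
eef_pos: [504.3, 21.0, 94.1]
tool_rot: [-3.016, 1.57, -0.155]
wrist_force: [-0.2, 0.3, 0.9]
width: 51.3
```

Run:
```python
from h import *
plan(501.5,22,25,-106)
```

```text
at [504.3  21.   94.1] head -106.07 tilt 0.05 F [-0.2  0.3  0.9] w 51.3 t 24.95
turn wx -0.07 | shift after turn [69.1 -0.2  3. ] | tilt comps [ 0.05 -0.01]
```

Emit:
jog_arm(
  rows=[
    [[0,0,0],[0.03,0,0.002],0.6],
    [[0,0,0],[0.025,0,0],0.6],
    [[0,0,0],[0.012,0,0],0.6],
    [[0,0,0],[0,0,0],0.6],
    [[0,0,0],[0,0,0],0.0],
    [[0,0,0],[0,0,0],0.0],
    [[0,0,0],[0,0,0],0.0],
    [[0,0,0],[0,0,0],0.0],
    [[0,0,0],[0,0,0],0.0],
    [[0,0,0],[0,0,0],0.0],
  ],
  newtons=50,
)

```text
t: 26.2
eef_pos: [500.7, 18.8, 27.6]
tool_rot: [1.469, 1.567, -1.953]
wrist_force: [0.6, -18.1, 9.3]
width: 15.2
```

Run:
```python
from h import *
plan(501.5,22,25,-106); print(sense()['moment'], np.degrees(sense()['joints']).round())
```

```text
at [500.7  18.8  27.6] head -106.06 tilt 0.19 F [  0.6 -18.1   9.3] w 15.2 t 26.2
turn wx -0.06 | shift after turn [ 2.6 -3.3  0.1] | tilt comps [-0.07 -0.18]
[-6.28605789 -0.088371    0.13994578] [ 25.  18. -35.   0. -37.  49.]
```

Emit:
jog_arm(
  rows=[
    [[0,0,0],[0,0.003,0],0.0],
    [[0,0,0],[0,0,0],0.0],
    [[0,0,0],[0,0,0],0.0],
  ],
)

```text
t: 26.58
eef_pos: [500.8, 18.5, 27.7]
tool_rot: [-2.665, 1.57, 0.196]
wrist_force: [-2.7, -1.5, 8.0]
width: 15.1
```

Run:
```python
from h import *
plan(501.5,19,25,-106); print(sense()['moment'])
```

```text
at [500.8  18.5  27.7] head -106.07 tilt 0.06 F [-2.7 -1.5  8. ] w 15.1 t 26.57
turn wx -0.07 | shift after turn [ 2.7 -0.7 -0.5] | tilt comps [0.06 0.01]
[-0.34044796  1.10261693 -0.07656468]
```

Emit:
jog_arm(
  rows=[
    [[9,0,0],[0,0,0],0.0],
    [[9,0,0],[0,0,0],0.0],
    [[9,0,0],[0,0,0],0.0],
    [[9,0,0],[0,0,0],0.0],
    [[0,0,0],[0,0,0],0.0],
  ],
)

```text
t: 27.2
eef_pos: [500.1, 17.4, 27.6]
tool_rot: [2.172, 1.57, -1.881]
wrist_force: [-3.2, -8.5, 10.6]
width: 15.3
```

Run:
```python
from h import *
plan(501.5,19,25,-186); print(sense()['moment'])
```

```text
at [500.1  17.4  27.6] head -142.2 tilt 0.07 F [-3.2 -8.5 10.6] w 15.3 t 27.2
turn wx 43.8 | shift after turn [ 2.6 -1.3  1.7] | tilt comps [-0.02 -0.07]
[-2.53319626  1.09704657 -0.03560508]
```

Emit:
jog_arm(
  rows=[
    [[9,0,0],[0,0,0],0.0],
    [[9,0,0],[0,0,0],0.0],
    [[9,0,0],[0,0,0],0.0],
    [[9,0,0],[0,0,0],0.0],
    [[4,0,0],[0,0,0],0.0],
    [[2,0,0],[0,0,0],0.0],
    [[0,0,0],[0,0,0],0.0],
  ],
)

```text
t: 28.08
eef_pos: [498.6, 16.9, 27.6]
tool_rot: [2.285, 1.567, -2.499]
wrist_force: [-8.7, -8.2, 16.8]
width: 14.8
```

Run:
```python
from h import *
plan(501.5,19,25,-184.16); print(sense()['moment'])
```

```text
at [498.6  16.9  27.6] head 175.89 tilt 0.2 F [-8.7 -8.2 16.8] w 14.8 t 28.07
turn wx 0.05 | shift after turn [ 2.6 -2.7  2.3] | tilt comps [-0.16 -0.12]
[-2.61880767  2.78089962  0.03851506]
```

Emit:
jog_arm(
  rows=[
    [[3,0,0],[0,0,0],0.0],
    [[0,0,0],[0,0,0],0.0],
    [[0,0,0],[0,0,0],0.25],
    [[0,0,0],[0,0,0],0.45],
    [[0,0,0],[0,0,0],0.5],
    [[0,0,0],[-0.03,0,0],0.5],
    [[0,0,0],[-0.06,0,0],0.5],
    [[0,0,0],[-0.06,0,0],0.5],
    [[0,0,0],[0,0.06,0],0.5],
    [[0,0,0],[0,0.06,0.04],0.5],
    [[0,0,0],[0,0,0.06],0.5],
    [[0,0,0],[0,0,0.06],0.5],
    [[0,0,0],[0,0,0.06],0.5],
    [[0,0,0],[0,0,0],0.5],
  ],
)

```text
t: 29.82
eef_pos: [416.3, 249.2, 176.0]
tool_rot: [-1.16, 1.57, 0.291]
wrist_force: [-1.1, -0.8, -0.5]
width: 42.7
```

Run:
```python
from h import *
plan(501.5,19,25,-184.16)
im,d=snap('top')
def med(us,vs):
    z=[]
    for u in us:
        for v in vs:
            if d[v,u]>0: c,dr=ray('top',[[u,v]]); z.append(c[2]+dr[0,2]*d[v,u])
    return round(np.median(z),1) if z else None
for nm,pts in(('L',((55,-75),(-45,-90),(-45,-20))),('S',((0,-25),(-50,25))),('V',((50,-25),(0,75),(-50,85)))):
    for p in pts:
        w=np.array([611.2,14])+p[0]*X+p[1]*Y; u,v=proj('top',[[w[0],w[1],13]])[0].round().astype(int); print(nm,p,med(range(u-4,u+5),range(v-4,v+5)))
cv2.imwrite('pics/c8.png',cv2.resize(im[70:240,150:360,::-1],(795,644)[:2] if 0 else (741,600),interpolation=cv2.INTER_CUBIC))
```

```text
at [416.3 249.2 176. ] head 173.12 tilt 0.02 F [-1.1 -0.8 -0.5] w 42.7 t 29.82
turn wx -2.72 | shift after turn [ 151.  -101.7 -223.4] | tilt comps [0.02 0.01]
L (55, -75) 13.3
L (-45, -90) 12.2
L (-45, -20) 13.7
S (0, -25) 12.8
S (-50, 25) 13.1
V (50, -25) 13.4
V (0, 75) 14.0
V (-50, 85) 12.4
```

View pics/c8.png

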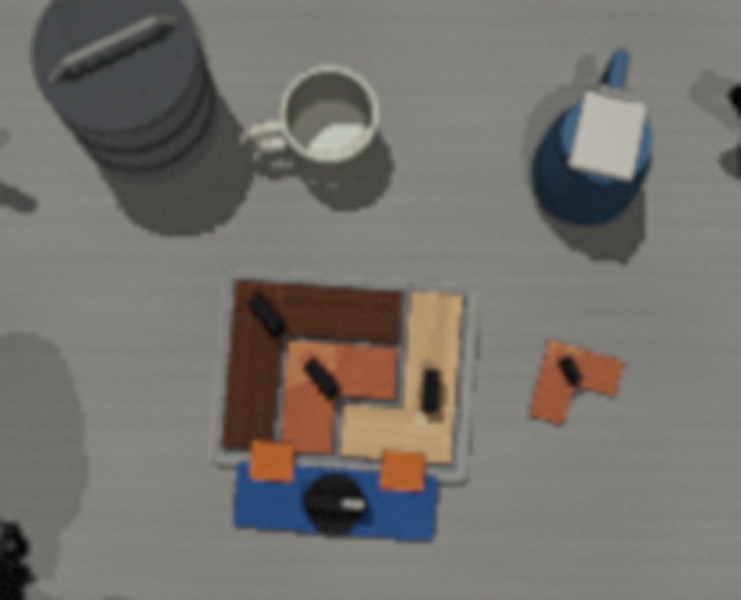

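Run:
```python
from h import *
im,d=load('top')
h=cv2.cvtColor(im,cv2.COLOR_RGB2HSV); m=((h[...,0]>6)&(h[...,0]<16)&(h[...,1]>190)&(h[...,2]>150)).astype(np.uint8)
m[:190]=0;m[215:]=0
n,_,st,ct=cv2.connectedComponentsWithStats(m)
for i in range(1,n):
    if st[i,4]>40:
        P=onplane('top',np.argwhere(_==i)[:,::-1],20.5)-[611.2,14]; x=P@X; y=P@Y; print('tongue x',np.percentile(x,[1,99]).round(1),'mean y',y.mean().round(1),'area',st[i,4])
im0=cv2.imread('pics/top0.png')[:,:,::-1]
b=(228,196,264,226)  # knob white mark, before/after
for I in(im0,im):
    w=(I[b[1]:b[3],b[0]:b[2]].min(2)>120); w=np.argwhere(w)[:,::-1]+[b[0],b[1]]
    if len(w): p=onplane('top',[w.mean(0)],56)[0]-[500.5,18.5]; print('mark dir deg rel tray',np.degrees(np.arctan2(p[1],p[0]))+4.16,np.hypot(*p),len(w))
```

```text
tongue x [-93.7 -69. ] mean y 53.9 area 69
tongue x [-93.5 -69.8] mean y -56.8 area 66
mark dir deg rel tray -4.340851821534603 13.858398644315566 4
mark dir deg rel tray 177.89313504743552 22.08421195213071 130
```

Run:
```python
from h import *
im,d=load('top'); im0=cv2.imread('pics/top0.png')[:,:,::-1].copy()
for I in(im0,im):
    for y0 in(45,50,55,60,-45,-50,-55,-60):
        t=np.arange(-125,-45,.5); W=np.array([611.2,14])+t[:,None]*X+(y0-1)*Y
        uv=proj('top',np.c_[W,np.full(len(t),20.5)]).astype(np.float32)
        f=lambda c:cv2.remap(I[...,c].astype(np.float32),uv[:,0][None],uv[:,1][None],cv2.INTER_LINEAR)[0]
        r=f(0)-f(2); g=f(1); o=(r>110); print(y0,t[o][[0,-1]] if o.any() else None,end=' ')
    print()
for I in(im0,im):
    w=(I[198:224,234:262].min(2)>140)&(cv2.cvtColor(I,cv2.COLOR_RGB2HSV)[198:224,234:262,1]<60); c=np.argwhere(w)[:,::-1]+[234,198]
    print(len(c),c.mean(0) if len(c) else '', c.min(0) if len(c) else '',c.max(0) if len(c) else '')
```

```text
45 [-110.   -84.5] 50 [-110.   -84.5] 55 [-109.5  -84.5] 60 [-110.   -84.5] -45 [-110.   -84.5] -50 [-110.5  -84.5] -55 [-110.   -84.5] -60 [-110.   -84.5] 
45 [-95. -67.] 50 [-95.5 -68. ] 55 [-95.5 -68. ] 60 [-95. -67.] -45 [-95.  -67.5] -50 [-95. -67.] -55 [-95.  -67.5] -60 [-95.  -67.5] 
0   
0
```

```bash
python3 -c "
from workcell import *
print(job_done())"
```

```text
the job is handed in; nothing more can be done
None
```

All three boards are in the tray, the knob is turned to its clockwise stop, and I handed the job in at about 30 s of the 72 s allowed. `job_done()` reports no verdict, so the result below rests on my own checks.

- **What I did:** I turned `board_s` 180° and re-seated it. I then set `board_v` in the far-left corner and `board_l` along the right side, turned the knob clockwise, and backed the arm off. The jug, the mug and the look-alike boards were not approached and stand upright in the last picture; I did not measure their positions again.
- **Boards flat:** The last top-camera heights of all three board tops are 12.2–14.0 mm, against 13 mm for a board lying flat. Board edges were within about 3 mm of nominal before locking, inside the walls and apart from each other.
- **Lock:** The tongues' rear edges moved 15 mm, about 1.39 rad. The gripper heading gave a starting angle of about 0.2 rad, so the knob should be at about 1.57–1.59 rad. The gripper was turned about 3° past the expected stop.

**Checks that disagreed:**
- On its first lowering `board_v` caught on something, probably the tray's flared wall, with about 45 N at the wrist. I lifted it, shifted it about 2 mm and it seated without contact.
- The tongues' front edges read about 68 mm from the tray centre, where full lock should give 63 mm. Over the terracotta and light boards that colour edge is unreliable.
- The knob's white mark could not be picked out reliably by colour, so I did not use it.
- The knob axis was about 3 mm from where I had estimated it, which I corrected during the grasp.

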